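Snap the storage box lid shut

ROBOT

A 6-joint arm with a two-finger parallel gripper is mounted at the origin on the work surface. World frame = base frame: x ahead of the robot, y to its left, z up, the work surface at z = 0. Lengths are in mm, angles in rad, forces in N, time in s.
With the tool pointing down it reaches from about 375 to 925 mm from the base axis. Payload 5.7 kg.
Tool frame: the origin (TCP) lies midway between the tips of the shut fingers; the grasp point (between the pads) lies r.hold_point_z behind it (r.hold_point_z is the distance from the TCP to the grasp point, in mm); z points along the fingers, y is the line along which they close (so a half turn about z gives the same grasp; the last joint's range is limited). The gripper opens to 88 mm and grips with 3 to 60 N. Pads are 20 mm wide; open, the fingers measure 115 mm over their backs; the gripper's body (75 mm by 178 mm) begins 61 mm behind the grasp point.
Start: joints at [-1.353, 0.359, 1.51, -0, 1.272, -0.115], TCP at [195.998, -567.049, 200.623] pointing down, gripper open.
Joint ranges: [-2.97, 2.97], [-1.01, 2.36], [0.21, 2.38], [-0.96, 4.11], [0.2, 2.71], [-2.98, 2.98]. Speed limits (rad/s): [2.39, 2.39, 3.14, 3.14, 3.14, 3.14].

INTERFACE

Orientations are given as a unit quaternion [x, y, z, w].
In Python, from bench import r gives the robot as it stands. The module is installed in compiled form; this text tells all that it offers. Calls block until the motion is done:
- r.move_ptp(position, orientation): joint-space move of the TCP to a pose.
- r.line_to(position, attitude=None, velocity=150, f_stop=None): straight line of the TCP; attitude=None keeps the orientation; velocity is the mean speed in mm/s. With f_stop (N) it stops when the force on the tool has changed by that much, and returns True; else False.
- r.set_joints(angles): joint-space move.
- r.set_gripper(opening, force=None): opening from 0.0 (shut) to 1.0 (fully open); force is the grip in N (None keeps the last); returns when the fingers have stopped.
- r.wait(seconds).
- r.ik(position, orientation): joint angles nearest the present ones, or None.
- r.read_state(): the state.
- r.get_image(name): name is "scene" or "top"; returns a dict with "image" (400x640x3 uint8, red, green, blue), "vfov" (degrees; the focal length in pixels is half the picture's height over the tangent of half this angle, whatever the lens; pixels are square), "cx", "cy" (the principal point, pixels), "R" (3x3) and "t" (3): a world point X has camera coordinates R X + t. Camera axes: x right, y down, z forward; pixel columns grow to the right and rows downward; lengths in mm; the calibration is good to about 2 mm. A picture is of the moment at which its call begins. There is no depth.
A pose or a line that the arm cannot do raises r.PlanningError and nothing moves.
- r.finish_job(): hands the job in; it is judged then, once.
The state is a dict: "time": time; "joints": joint angles; "qvel": joint speeds; "effort": joint torques, N m; "eef_pos": TCP position; "ee_rot": TCP orientation; "contact_force": force on the tool from outside, world axes, zero at the start; "moment": the same for the moment, N m; "width": opening from 0.0 (shut) to 1.0 (fully open); "finger_force": force on a finger pad.
Only numpy, scipy, OpenCV 4.12 (cv2) and the standard library are available. Lean on these libraries where they do the work, as an engineer would, in place of code of your own. Each camera call takes 0.05 s, during which the arm holds its last target. There are 200 camera calls.

TASK

The lid lies on the clear storage box, but some of the clip sections around its rim still stand up. Press down on each raised section with the fingertips until every section of the rim has clicked fully shut. Only press: leave the box standing where it is, lift nothing, and do not disturb the bottle, jar and carton around it.

Things in the scene. Friction and masses are not known exactly. Their poses are not given: they have to be found in the camera images.
- box: Loose clear box, about 0.9 kg, on the counter: 162 mm (its x) by 212 mm (its y), lid top 79 mm above the underside. Origin: centre of the underside, z up. Grey lid in place: its 102 x 152 mm middle panel and four 30 mm corners are fixed; between the corners the rim is six clips, two on each long side (box -x and +x), one on each short side (box -y and +y).
- near_left (a joint): Rim clip, long side at box -x, its +y half: flap 30 x 72 mm hinged on its inner edge, 10 mm skirt on its outer edge. Angle 0 = shut, flush with the lid; 0.45 = raised (outer edge 13 mm up). It may start raised or shut. Pressed on its pad it resists up to about 8 N, snaps shut by itself below about 0.15 rad and stays shut; released earlier it springs up.
- near_left_pad (a point): Centre of the top of that clip's thumb pad, a strip 12 mm wide, 36 mm long (along the edge), 2 mm proud of the flap, 21 mm out from the hinge, 9 mm in from the lid's edge; it moves with the clip. Shut, it lies at (-72, 39, 81) mm in the box frame; raised, about 9 mm higher.
- near_right (a joint): Rim clip, long side at box -x, its -y half: flap 30 x 72 mm hinged on its inner edge, 10 mm skirt on its outer edge. Angle 0 = shut, flush with the lid; 0.45 = raised (outer edge 13 mm up). It may start raised or shut. Pressed on its pad it resists up to about 8 N, snaps shut by itself below about 0.15 rad and stays shut; released earlier it springs up.
- near_right_pad (a point): Centre of the top of that clip's thumb pad, a strip 12 mm wide, 36 mm long (along the edge), 2 mm proud of the flap, 21 mm out from the hinge, 9 mm in from the lid's edge; it moves with the clip. Shut, it lies at (-72, -39, 81) mm in the box frame; raised, about 9 mm higher.
- far_left (a joint): Rim clip, long side at box +x, its +y half: flap 30 x 72 mm hinged on its inner edge, 10 mm skirt on its outer edge. Angle 0 = shut, flush with the lid; 0.45 = raised (outer edge 13 mm up). It may start raised or shut. Pressed on its pad it resists up to about 8 N, snaps shut by itself below about 0.15 rad and stays shut; released earlier it springs up.
- far_left_pad (a point): Centre of the top of that clip's thumb pad, a strip 12 mm wide, 36 mm long (along the edge), 2 mm proud of the flap, 21 mm out from the hinge, 9 mm in from the lid's edge; it moves with the clip. Shut, it lies at (72, 39, 81) mm in the box frame; raised, about 9 mm higher.
- far_right (a joint): Rim clip, long side at box +x, its -y half: flap 30 x 72 mm hinged on its inner edge, 10 mm skirt on its outer edge. Angle 0 = shut, flush with the lid; 0.45 = raised (outer edge 13 mm up). It may start raised or shut. Pressed on its pad it resists up to about 8 N, snaps shut by itself below about 0.15 rad and stays shut; released earlier it springs up.
- far_right_pad (a point): Centre of the top of that clip's thumb pad, a strip 12 mm wide, 36 mm long (along the edge), 2 mm proud of the flap, 21 mm out from the hinge, 9 mm in from the lid's edge; it moves with the clip. Shut, it lies at (72, -39, 81) mm in the box frame; raised, about 9 mm higher.
- end_left (a joint): Rim clip, short side at box +y, whole length: flap 30 x 100 mm hinged on its inner edge, 10 mm skirt on its outer edge. Angle 0 = shut, flush with the lid; 0.45 = raised (outer edge 13 mm up). It may start raised or shut. Pressed on its pad it resists up to about 8 N, snaps shut by itself below about 0.15 rad and stays shut; released earlier it springs up.
- end_left_pad (a point): Centre of the top of that clip's thumb pad, a strip 12 mm wide, 36 mm long (along the edge), 2 mm proud of the flap, 21 mm out from the hinge, 9 mm in from the lid's edge; it moves with the clip. Shut, it lies at (0, 97, 81) mm in the box frame; raised, about 9 mm higher.
- end_right (a joint): Rim clip, short side at box -y, whole length: flap 30 x 100 mm hinged on its inner edge, 10 mm skirt on its outer edge. Angle 0 = shut, flush with the lid; 0.45 = raised (outer edge 13 mm up). It may start raised or shut. Pressed on its pad it resists up to about 8 N, snaps shut by itself below about 0.15 rad and stays shut; released earlier it springs up.
- end_right_pad (a point): Centre of the top of that clip's thumb pad, a strip 12 mm wide, 36 mm long (along the edge), 2 mm proud of the flap, 21 mm out from the hinge, 9 mm in from the lid's edge; it moves with the clip. Shut, it lies at (0, -97, 81) mm in the box frame; raised, about 9 mm higher.
- bottle: Bystander: upright white bottle, 54 mm across, 125 mm high, standing on the counter about 0.2 m from the box's centre. Origin: centre of the underside.
- jar: Bystander: upright grey jar with a white lid, 60 mm across, 70 mm high, standing on the counter about 0.2 m from the box's centre. Origin: centre of the underside.
- carton: Bystander: upright cardboard carton, 55 x 55 mm, 90 mm high, standing on the counter about 0.2 m from the box's centre. Origin: centre of the underside.

How it is judged:
By the outcome, as a careful person would: the job done as asked, in the order asked, and still so for the second after the job is handed in, with the robot touching nothing.
It also fails if it takes over 54 s, if anything falls off the work surface, if the arm or the gripper's body presses on something with over 40 N, if the wrist force passes 120 N, or if a joint passes its speed limit or range.

## Working session

There is one attempt and no reset: what is moved stays moved. The work goes in short steps, each a Python script; the robot and the scene stay as the last script left them, time stands still between calls to the robot, and variables do not carry over. Pictures are saved under pics/ and viewed, at most 10 in all, crops included, and the job is handed in when it is done.

```bash
mkdir -p pics
python3 - <<'E'
from bench import r
import cv2,numpy as np,pickle
for n in("scene","top"):
    d=r.get_image(n); cv2.imwrite(f"pics/{n}0.png",d["image"][...,::-1]); pickle.dump(d,open(n+".pkl","wb"))
    print(n,d["vfov"],d["cx"],d["cy"],np.round(d["R"],3).tolist(),np.round(d["t"],1))
print(r.hold_point_z,r.read_state()["time"],r.read_state()["ee_rot"])
E
```

```text
scene 49.593621075485956 317.9936124179953 203.80115504902335 [[0.283, 0.959, -0.003], [0.81, -0.24, -0.534], [-0.513, 0.149, -0.845]] [-231.9 -418.2 1468.4]
top 45.40756369867586 321.23452148452304 203.6069729427334 [[-0.025, -1.0, 0.012], [-0.99, 0.023, -0.142], [0.141, -0.016, -0.99]] [  49.1  591.5 1039.1]
18.700000000000003 0.1 [ 9.86185780e-01  1.65640913e-01 -3.39189062e-05 -8.32973415e-04]
```

View pics/top0.png

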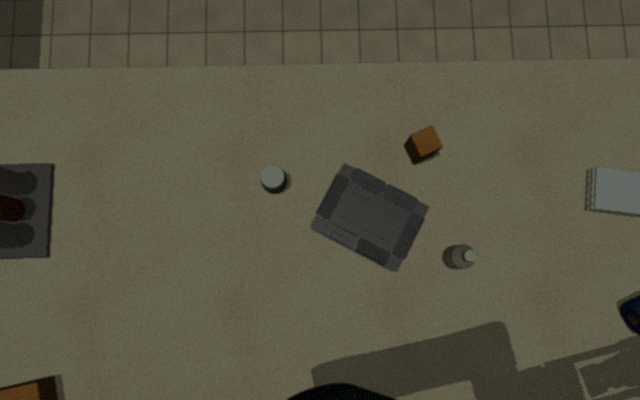

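View pics/scene0.png

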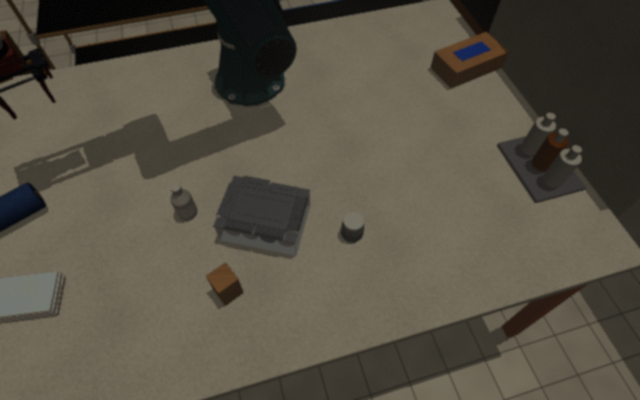

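Both views show the grey lid (top view at about (370,217), scene view at about (263,210)), with the jar, carton and bottle around it. I'll enlarge the box in each.

Run:
```python
import cv2,numpy as np
for n,(x,y,w,h),s in(("top",(305,158,130,116),5),("scene",(208,170,110,90),6)):
    im=cv2.imread(f"pics/{n}0.png")[y:y+h,x:x+w]
    im=cv2.resize(im,None,fx=s,fy=s,interpolation=cv2.INTER_CUBIC)
    im=np.uint8(255*np.clip((im/255.)*1.9,0,1)**.7)
    for k in range(0,w,10): cv2.putText(im,str(x+k),(k*s,8),0,.3,(0,255,255)); cv2.line(im,(k*s,10),(k*s,16),(0,255,255))
    for k in range(0,h,10): cv2.putText(im,str(y+k),(0,k*s+4),0,.3,(0,255,255)); cv2.line(im,(22,k*s),(28,k*s),(0,255,255))
    cv2.imwrite(f"pics/{n}0c.png",im)
```

```text
(no output)
```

View pics/top0c.png

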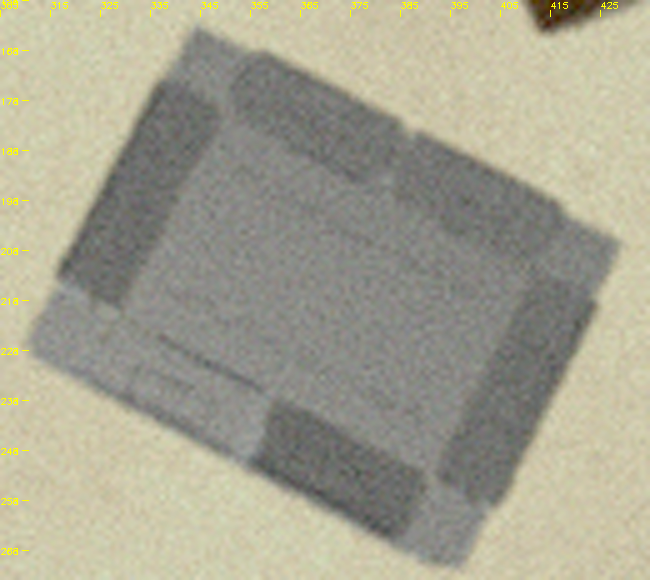

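View pics/scene0c.png

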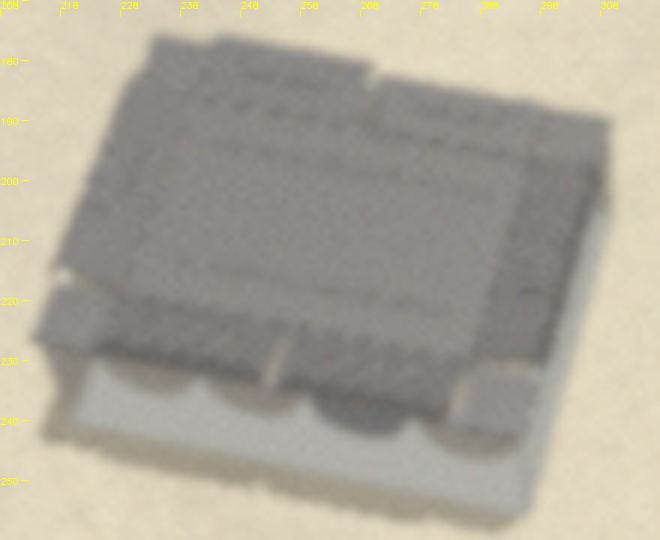

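Five sections look raised: both ends, both far clips, and the near clip at the lower right of the top view. near_left, at the lower left, looks flush. The lid corners in the top view are at about (344,163.5), (429,206), (398,271) and (311,228). I'll fit the pose from these.

```bash
cat > h.py <<'E'
import numpy as np,pickle,cv2
from scipy.spatial.transform import Rotation as Ro
def px2w(d,u,v,z):
    f=200/np.tan(np.radians(d["vfov"]/2)); R=np.array(d["R"]);c=-R.T@d["t"]
    g=R.T@[(u-d["cx"])/f,(v-d["cy"])/f,1]; return c+g*(z-c[2])/g[2]
def w2px(d,X):
    f=200/np.tan(np.radians(d["vfov"]/2)); p=np.array(d["R"])@X+d["t"]; return p[:2]/p[2]*f+[d["cx"],d["cy"]]
d=pickle.load(open("top.pkl","rb")); ds=pickle.load(open("scene.pkl","rb"))
# far-left, far-right, near-right, near-left
P=np.array([px2w(d,u,v,79)[:2] for u,v in((343.7,163.5),(428.7,206),(397.8,271.2),(310.8,228))])
B=np.array([[81,106],[81,-106],[-81,-106],[-81,106]])
ctr=P.mean(0); Q=P-ctr
yaw=np.arctan2((B[:,0]*Q[:,1]-B[:,1]*Q[:,0]).sum(),(B*Q).sum())
Rz=Ro.from_euler("z",yaw)
def box(x,y,z): return Rz.apply([x,y,z])+[*ctr,0]
pads=dict(near_right=(-72,-39),end_right=(0,-97),far_right=(72,-39),far_left=(72,39),end_left=(0,97),near_left=(-72,39))
E
python3 - <<'E'
from h import *
from bench import r
print(ctr,yaw,[np.round(np.linalg.norm(P[i]-P[i-1]),1) for i in range(4)])
print(np.round(P-[box(*b,0)[:2] for b in B],1).tolist())
print([np.round(w2px(ds,box(*b,79)),1).tolist() for b in B])
for n,p in pads.items():
    x=box(*p,81)
    e=yaw+(0 if p[1]in(97,-97) else np.pi/2)
    for k in(0,np.pi):
        q=Ro.from_euler("z",e+k)*Ro.from_euler("x",np.pi)
        j=r.ik([*x[:2],115],q.as_quat().tolist())
        print(n,np.round(x),round(np.hypot(*x[:2])),"k",round(k),None if j is None else np.round(j,2))
E
```

```text
[555.91936997 -70.23059916] -0.49084660769178495 [np.float64(160.3), np.float64(208.1), np.float64(158.0), np.float64(208.5)]
[[-1.7, -1.3], [-0.8, 2.6], [2.6, 0.6], [-0.1, -1.9]]
[[295.4, 241.7], [212.3, 226.3], [232.3, 174.6], [309.6, 187.7]]
near_right [474. -71.  81.] 479 k 0 [-0.29  0.29  1.87 -0.    0.98  0.2 ]
near_right [474. -71.  81.] 479 k 3 [-0.29  0.29  1.87 -0.    0.98 -2.94]
end_right [ 510. -156.   81.] 533 k 0 [-0.43  0.36  1.75 -0.    1.03  1.64]
end_right [ 510. -156.   81.] 533 k 3 [-0.43  0.36  1.75  0.    1.03 -1.51]
far_right [ 601. -139.   81.] 617 k 0 [-0.34  0.47  1.57 -0.    1.11  0.15]
far_right [ 601. -139.   81.] 617 k 3 None
far_left [638. -70.  81.] 642 k 0 [-0.22  0.5   1.51 -0.    1.13  0.27]
far_left [638. -70.  81.] 642 k 3 [-0.22  0.5   1.51  0.    1.13 -2.87]
end_left [602.  15.  81.] 602 k 0 [-0.09  0.45  1.6  -0.    1.09  1.97]
end_left [602.  15.  81.] 602 k 3 [-0.09  0.45  1.6   0.    1.09 -1.17]
near_left [511.  -2.  81.] 511 k 0 [-0.14  0.33  1.8  -0.    1.01  0.35]
near_left [511.  -2.  81.] 511 k 3 [-0.14  0.33  1.8   0.    1.01 -2.79]
```

The pose fits: sides come out 158–160 by 208 mm against 162 by 212, and the scene-view corners match within about 1.5 px. I'll press the first clip and check it. The tool's y must lie along the edge, so I'm swapping the angle.

```bash
cat >> h.py <<'E'
def press(r,n):
    p=pads[n]; s=1-1.5/np.linalg.norm(p) ; x=box(p[0],p[1],0)[:2]
    end=abs(p[1])==97
    q=[Ro.from_euler("z",yaw+(np.pi/2 if end else 0)+k)*Ro.from_euler("x",np.pi) for k in(0,np.pi,-np.pi)]
    q=[a.as_quat().tolist() for a in q]; J=[(abs(j[5]),i) for i,a in enumerate(q) if (j:=r.ik([*x,125],a)) is not None]
    q=q[min(J)[1]]
    if n=="near_right": r.move_ptp([*x,150],q)
    else: r.line_to([*x,125],q,velocity=120)
    r.line_to([*x,104],velocity=100)
    f0=np.array(r.read_state()["contact_force"])
    hit=r.line_to([*x,79.5],velocity=30,f_stop=18); st=r.read_state()
    print(n,hit,"z",round(st["eef_pos"][2],1),"dF",np.round(np.array(st["contact_force"])-f0,1),end=" ")
    r.line_to([*x,125],velocity=120); print("t",round(r.read_state()["time"],1))
E
python3 - <<'E'
from h import *
from bench import r
r.set_gripper(0.0); press(r,"near_right")
d=r.get_image("top")["image"][158:274,305:435]
im=cv2.resize(d[...,::-1],None,fx=5,fy=5,interpolation=cv2.INTER_CUBIC)
cv2.imwrite("pics/top1.png",np.uint8(255*np.clip(im/255.*1.9,0,1)**.7))
E
```

```text
near_right False z 79.6 dF [-0.4 -0.2 -0.4] t 5.6
```

View pics/top1.png

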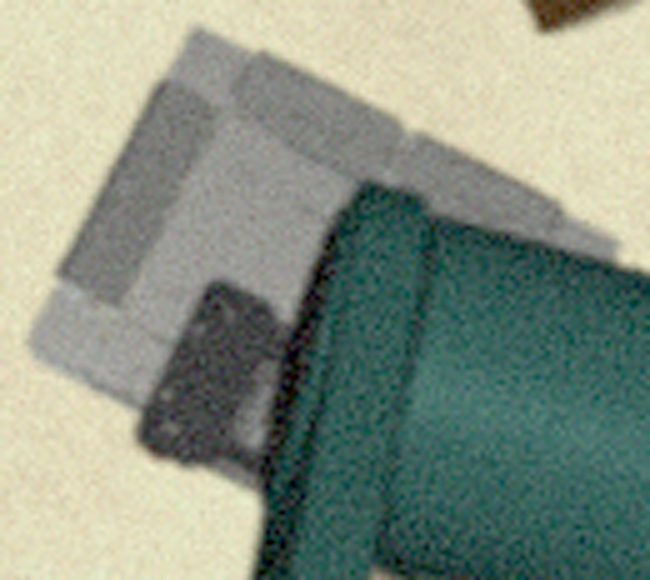

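The arm hides the clip, and no residual force showed at the bottom. I'll press down again with a force stop to find where contact is, then move clear and look.

Run:
```python
from h import *
from bench import r
x=box(*pads["near_right"],0)[:2]; r.line_to([*x,90],velocity=100); print(np.round(r.read_state()["eef_pos"]-np.array([*x,90]),1))
for z in range(86,75,-2):
    h=r.line_to([*x,z],velocity=30,f_stop=12); s=r.read_state(); print(z,h,np.round(s["eef_pos"][2],1),np.round(s["contact_force"],1), round(s["width"],3))
    if h: break
r.line_to([*x,150],velocity=150)
r.move_ptp([430,-330,230],s["ee_rot"])
for n,(x0,y0,w,h),k in(("top",(305,158,130,116),5),("scene",(208,165,110,90),6)):
    im=r.get_image(n)["image"][y0:y0+h,x0:x0+w,::-1]
    im=cv2.resize(im,None,fx=k,fy=k,interpolation=cv2.INTER_CUBIC)
    cv2.imwrite(f"pics/{n}2.png",np.uint8(255*np.clip(im/255.*1.9,0,1)**.7))
print(r.read_state()["time"])
```

```text
[-0.5  0.1 -0.5]
86 False 86.2 [ 1.   0.  -0.1] 0.002
84 False 84.0 [-0.1 -1.1  1. ] 0.003
82 False 81.9 [ 0.8 -0.3 -0.4] 0.007
80 False 79.9 [ 0.6 -0.5 -0.4] 0.009
78 False 77.9 [-0.1  0.2  0.7] 0.007
76 False 75.8 [ 0.1  0.1 -0.1] 0.004
9.4917
```

View pics/top2.png

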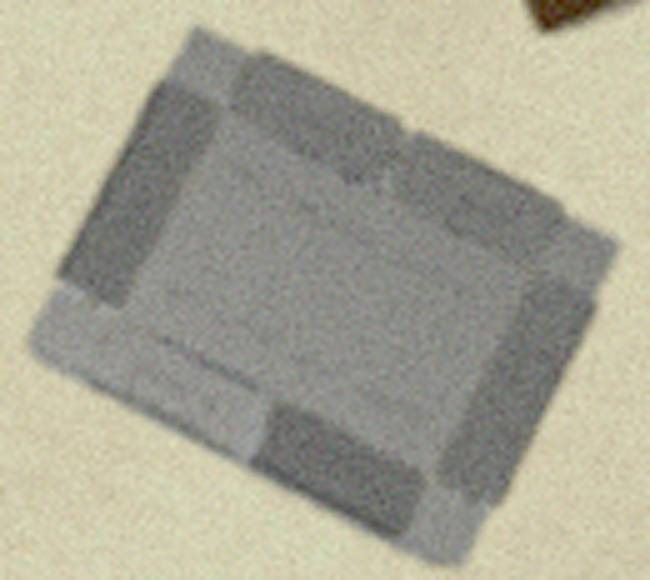

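No contact down to z=75.8, and near_right still looks raised. I'll check where the tool really is by viewing the fingers at the pad in the scene camera.

Run:
```python
from h import *
from bench import r
x=box(*pads["near_right"],0)[:2]
q=r.read_state()["ee_rot"]
r.move_ptp([*x,150],q); r.line_to([*x,96],velocity=150)
print(r.read_state()["eef_pos"],r.read_state()["time"])
ims=[]
for n,dd,c in(("scene",ds,(180,120)),("top",d,(300,150))):
    im=r.get_image(n)["image"][c[1]:c[1]+140,c[0]:c[0]+150,::-1]
    im=cv2.resize(im,None,fx=2.66,fy=4*.665,interpolation=cv2.INTER_CUBIC)
    im=np.uint8(255*np.clip(im/255.*1.9,0,1)**.7)
    for z in(96,250):
        u=(w2px(dd,[*x,z])-c)*2.66; cv2.circle(im,tuple(int(a) for a in u),3,(0,0,255) if z==96 else (0,255,255),-1)
    ims.append(im)
cv2.imwrite("pics/chk3.png",np.hstack(ims))
```

```text
[474.34294239 -71.59834686  96.24433432] 11.0667
```

View pics/chk3.png

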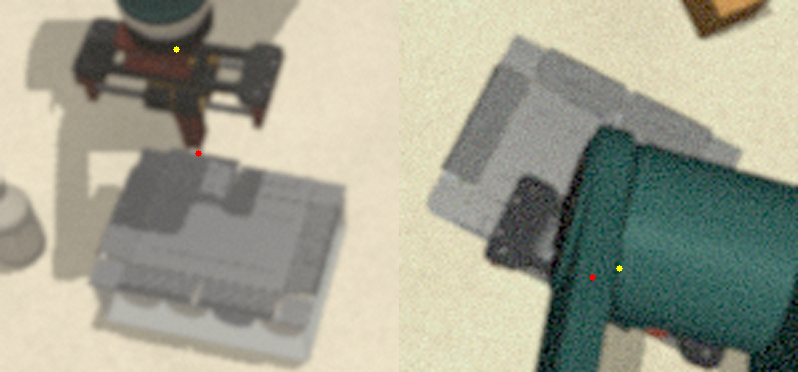

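The tip sits where the projection says (within about 2 px), but visually it is just outside the box's near edge. I'll zoom in at two heights with the predicted clip outline overlaid.

Run:
```python
from h import *
from bench import r
x=box(*pads["near_right"],0)[:2]
ims=[]; c=(215,150)
for z in(96,80):
    if z!=96: r.line_to([*x,z],velocity=60,f_stop=10)
    im=r.get_image("scene")["image"][c[1]:c[1]+60,c[0]:c[0]+65,::-1]
    im=cv2.resize(im,None,fx=6,fy=6,interpolation=cv2.INTER_CUBIC)
    im=np.uint8(255*np.clip(im/255.*1.9,0,1)**.7)
    O=[(-51,-75,79),(-51,-3,79),(-78,-3,92),(-78,-75,92)]
    pts=np.array([(w2px(ds,box(*o))-c+.5)*6 for o in O]).astype(int)
    cv2.polylines(im,[pts],True,(0,255,0),1)
    t=(w2px(ds,r.read_state()["eef_pos"])-c+.5)*6; cv2.circle(im,tuple(int(a) for a in t),3,(0,0,255),-1)
    ims.append(im)
cv2.imwrite("pics/chk4.png",np.hstack(ims)); r.line_to([*x,125],velocity=150); print(r.read_state()["time"])
```

```text
12.1333
```

View pics/chk4.png

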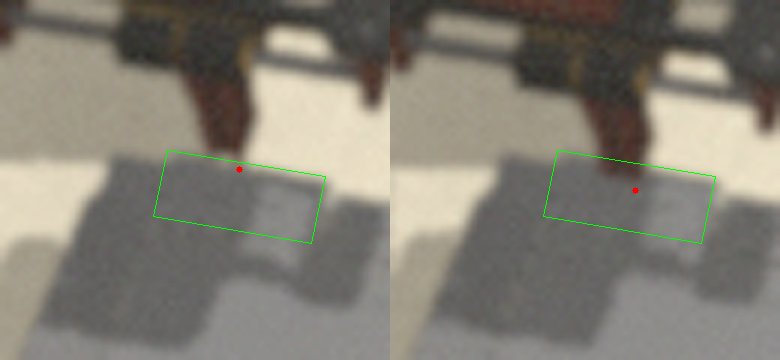

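At z=80 the visible tip lies over the flap but about 2–5 px too high in the picture. So it is really above the flap and higher than the TCP reading. I'll feel for the contact height with a guarded descent.

Run:
```python
from h import *
from bench import r
x=box(*pads["near_right"],0)[:2]
r.line_to([*x,80],velocity=120)
for z in range(76,48,-3):
    h=r.line_to([*x,z],velocity=30,f_stop=14); s=r.read_state(); print(z,h,np.round(s["eef_pos"],1),np.round(s["contact_force"],1))
    if h: break
r.line_to([*x,110],velocity=150);print(r.read_state()["time"])
```

```text
76 False [474.3 -70.7  76.3] [ 0.2 -0.   0.1]
73 False [473.9 -70.7  73. ] [ 0.5 -0.6 -0.9]
70 False [474.  -70.7  69.9] [-0.7  1.   0.5]
67 False [473.1 -70.2  66.9] [-2.3  0.8  5.6]
64 False [473.9 -70.7  63.8] [-0.1  0.7  1.3]
61 False [474.2 -70.8  60.8] [-0.7  0.3  1. ]
58 False [474.7 -70.9  58.6] [-1.4  0.6  8.5]
55 False [474.8 -70.8  57.5] [-7.8  2.7 33.9]
52 False [474.8 -70.8  56.4] [-13.5   3.4  58.2]
49 False [474.8 -70.8  55.3] [-20.    5.4  83.4]
15.75
```

The clip's spring shows at z≈67, it snaps, and the solid stop is at about 59. So the shut tips are about 22 mm behind the reported TCP, and f_stop did not trigger. I'll press the others by position, to about 58.8.

```bash
sed -i 's/\[\*x,125\]/[*x,105]/g; s/\[\*x,104\]/[*x,80]/; s/\[\*x,79.5\],velocity=30/[*x,58.6],velocity=25/' h.py
python3 - <<'E'
from h import *
from bench import r
for n in("end_right","far_right","far_left","end_left"): press(r,n)
q=r.read_state()["ee_rot"]; x=r.read_state()["eef_pos"]
r.move_ptp([430,-330,230],q) if 0 else r.line_to([x[0],x[1],230],velocity=200)
r.move_ptp([480,300,230],q)
ims=[]
for n,(x0,y0,w,h) in(("top",(305,158,130,116)),("scene",(205,160,130,116))):
    im=r.get_image(n)["image"][y0:y0+h,x0:x0+w,::-1]
    im=cv2.resize(im,None,fx=3,fy=3,interpolation=cv2.INTER_CUBIC)
    ims.append(np.uint8(255*np.clip(im/255.*1.9,0,1)**.7))
cv2.imwrite("pics/chk5.png",np.hstack(ims)); print(r.read_state()["time"])
E
```

```text
end_right False z 58.8 dF [-2.6 -0.6  5.5] t 19.4
far_right False z 58.8 dF [ 0.3 -0.9  4.2] t 23.1
far_left False z 58.9 dF [-1.4  0.1  4.6] t 25.8
end_left False z 58.9 dF [-0.1  0.7  4.7] t 29.5
31.5333
```

View pics/chk5.png

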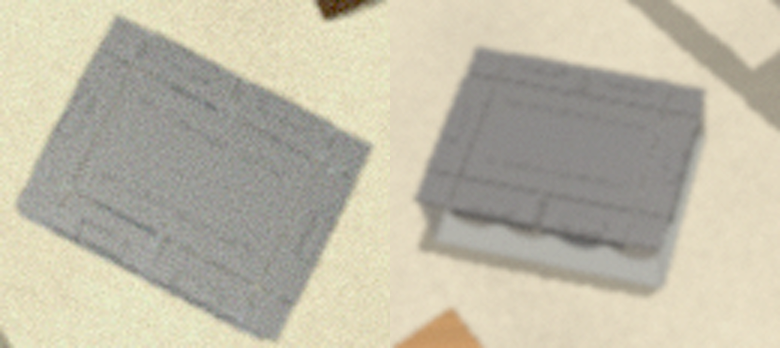

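All six sections now show the same flush shade as the fixed lid. The dark hinge line is the same on the already shut near_left and on far_left. The box's far-left corner is still at about (344,163) in the top view, so the box has not moved.

```bash
python3 -c "
from bench import r
print(r.finish_job())"
```

```text
the job is handed in; nothing more can be done
None
```

I pressed the five raised clips shut (near_left was already shut) and handed the job in at about 32 s; the last pictures show all six sections flush and the box not moved, but f_stop never triggered, so the fingertips pushed up to about 83 N on near_right, under the 120 N wrist limit.

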